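# Torque the washer hub nut with a click wrench

## Task

Put the click wrench's slotted socket fully down over the bar-topped hub nut, so that it sits flat, then push the wrench handle gently clockwise (seen from above) until the wrench's hinge clearly breaks over, and stop well short of the hinge's end stop. Then ease the handle back so that the wrench is straight again and leave it sitting on the nut, let go, with the bottle, jar, collar and cup where they stand.

Things in the scene. Friction and masses are not known exactly. Their poses are not given: they have to be found in the camera images.
- wrench: Head of the loose click wrench, standing on its socket; 850 g with handle, centre of mass 16 mm out in +x. Origin: centre of the socket's underside, z up, +x along the straight handle. Dark socket block 58 (x) x 54 (y) x 24 mm high; on it a steel head block 46 (x) x 36 (y) mm, z 24 to 58 mm, to be gripped across y from above; dial on top to z 64 mm, not solid.
- socket (a point): Centre of the socket's mouth, at the wrench's origin, axes as the wrench. The underside has one blind straight slot, 49 mm long in x, 14 mm wide in y, 20 mm deep.
- handle: Wrench handle. Origin on its upright hinge, 36 mm in +x and 30 mm up from the wrench's origin; +x along the handle. Round steel shaft 18 mm thick to x 112 mm, then black grip 26 mm thick, x 112 to 212 mm. A spring holds it in line with the head; only a clockwise push (from above) can bend it: above 0.12 rad it has broken over, above 0.28 rad is overrun, end stop 0.36 rad; let back, it straightens.
- push (a point): Middle of the black grip, on the handle's axis 150 mm from the hinge: push here, level and square to the handle. The hinge gives at 1.6 N m, about 11 N here; the push then stays nearly constant however far it bends, until the end stop. Push, or pinch lightly: more than 60 N on the handle altogether is too much.
- nut: Steel nut on an upright fixed aluminium hub, 50 mm high, 150 mm wide at its foot. Origin: centre of the nut's underside, on its turning axis, 50 mm above the counter; z up. Flange disc 72 mm wide, 6 mm thick; on it an upright bar 46 mm long (x), 11 mm wide (y), its rounded top 24 mm above the origin. The nut stays where it is left.
- seat (a point): Centre of the flange's top, 6 mm above the nut's origin, axes as the nut. Seated, the wrench's underside lies here with its x along the bar, either way round (1.5 mm play all round, so some 0.1 rad of slack). The nut tightens clockwise from above: it turns lightly for an unknown 0.1 to 0.6 rad, then is hard on its seat. Contact forces on it reach 90 N in all at the click; 180 N is too much.
- detergent: Bystander: white detergent bottle with a blue cap, 72 mm wide, 150 mm high; origin at its underside.
- jar: Bystander: jar with a white lid, 66 mm wide, 90 mm high; origin at its underside.
- collar: Bystander: spare steel collar, 56 mm outside, 32 mm inside, 16 mm high; origin at its underside.
- coin_cup: Bystander: white cup, 72 mm wide at the rim, 75 mm high; origin at its underside.
Things that resemble listed ones, but are neither listed nor needed, are in the scene too. Of the things like the part that bears nut, leave any that is purple or yellow; of the rest the larger one is meant.

How it is judged:
By the outcome, as a careful person would: the job done as asked, in the order asked, and still so for the second after the job is handed in, with the robot touching nothing.
It also fails if it takes over 72 s, if anything falls off the work surface, if the arm or the gripper's body presses on something with over 40 N, if the wrist force passes 120 N, or if a joint passes its speed limit or range.

## Robot

A 7-joint arm with a two-finger parallel gripper is mounted at the origin on the work surface. World frame = base frame: x ahead of the robot, y to its left, z up, the work surface at z = 0. Lengths are in m, angles in degrees, forces in N, time in s.
With the tool pointing down it reaches from about 0.35 to 0.9 m from the base axis. Payload 19.9 kg.
Tool frame: the origin (TCP) lies on the centre line of the jaws, within the pads' length; the fingertips stand 25 mm ahead of it and the grasp point (between the pads) lies 6 mm ahead of it; z points along the fingers, y is the line along which they close (so a half turn about z gives the same grasp; the last joint's range is limited). The gripper opens to 94 mm and grips with 3 to 60 N. Pads are 16 mm wide; open, the fingers measure 119 mm over their backs; the gripper's body (75 mm by 177 mm) begins 78 mm behind the grasp point.
Start: joints at [-70.445, 23.915, -0.59, 92.452, 0.269, 63.638, -3.037], TCP at [0.233, 0.58, 0.23] pointing down, gripper open.
Joint ranges: [-161.28, 161.28], [-22.2, 115.67], [-73.04, 71.86], [3.21, 147.25], [-68.34, 248.33], [10.77, 114.83], [-161.83, 161.83]. Speed limits (degrees/s): [108.29, 108.29, 136.94, 136.94, 172.46, 172.46, 172.46].

## Interface

Orientations are given as a 3x3 rotation matrix whose columns are the frame's x, y, z axes.
In Python, from workcell import manip, eyes gives the robot as it stands. The module is installed in compiled form; this text tells all that it offers.
- The arm moves only by the shell command python3 -m inch 'ROWS'. ROWS is a JSON object of lists of equal length, an entry for each row: "claw": the opening, from 0 (shut) to 1 (fully open); "delta_pos": the shift along the tool's x, y, z in m, a list of three; "angular": the turn, a rotation vector about the tool's x, y, z in degrees, a list of three. In form: {"claw": [claw, ...], "delta_pos": [[dx, dy, dz], ...], "angular": [[ax, ay, az], ...]}. A call has exactly 10 rows; each row shifts and turns the commanded pose from where the row before left it, along the tool's axes as they then stand; what a row does not reach is not made up. A row lasts 1/8 s, in which the tool goes at most 62.5 mm and 10.7 degrees, less where a joint would pass 70% of its speed; a pose out of reach is approached as far as the arm can. A call is refused whole if a number of a shift passes 0.0625 or a number of a turn 10.7, either way. A call with a gripper value outside its range is refused whole. The fingers move at their own pace and stop on an object; the grip force is fixed at half the most. Time passes only in rows, so rows that do not move let the fingers close, or fill a call up. It gives the time, the measured TCP pose, the force, the opening and the grip force at its end, in the units of the state.
- manip.state(): the state, without advancing time (a new reading comes with each control period).
- eyes.camera(name): name is "scene" or "side" or "wrist"; returns a dict with "pixels" (420x560x3 uint8, red, green, blue), "z_map" (420x560 float32, m along the optical axis (not along the pixel's ray), 0 where there is no reading), "fx", "fy", "cx", "cy" (pixels), "camera_from_world" (4x4, takes a point from world to camera coordinates); the wrist camera has in their place "T_tool_cam" (4x4, takes a point from camera to tool coordinates, whose origin is the TCP and whose axes are the flange's). Camera axes: x right, y up, looking along -z (the intrinsics and any distortion apply to the point x, -y, -z); pixel columns grow to the right and rows downward; lengths in m; the calibration is good to about 2 mm. The wrist camera is an equidistant fisheye: a pixel r from the principal point sees the ray r / f radians off the axis. A picture is of the moment at which its call begins: read the wrist's pose just before it.
- manip.hand_in(): hands the job in; it is judged then, once.
Trained networks look in a picture, given as the dict that the camera call returned (one of the last four; its "shot" number tells which), for a name from the list of things; names that differ only in an ending like _2 or _b are one class to them, and where a whole thing is asked for, a point or a joint stands for the part that bears it (a point fixed in the world has none). Each returns a list of dicts, best first, with "score" (0 to 1); they miss things now and then, are a little off and sometimes report something else, mostly with a low value. They report only what shows in the picture. A call takes as long as a camera call. They do not tell look-alikes from the thing itself.
- eyes.boxes_of(picture, name): "bbox" ([left, top, width, height] as shares, 0 to 1, of the picture: columns of its width, rows of its height, round what is visible of it).
- eyes.silhouettes(picture, name): "mask" (420x560 bool, what is visible of it) and "bbox" ([left, top, width, height] as shares, 0 to 1, of the picture: columns of its width, rows of its height, round what is visible of it).
The state is a dict: "t": time; "qpos": joint angles; "dq": joint speeds; "joint_efforts": joint torques, N m; "tcp_pos": TCP position; "eef_rot": TCP orientation; "contact_force": force on the tool from outside, world axes, zero at the start; "moment": the same for the moment, N m; "finger_gap": finger opening in m; "grasp_force": force on a finger pad.
Only numpy, scipy, OpenCV 4.12 (cv2) and the standard library are available. Lean on these libraries where they do the work, as an engineer would, in place of code of your own. Each camera call takes 0.05 s, during which the arm holds its last target. There are 200 camera calls.

## Working session

There is one attempt and no reset: what is moved stays moved. The work goes in short steps, Python scripts to look and compute and a shell command to move; the robot and the scene stay as the last step left them, time stands still between calls to the robot, and variables do not carry over. Pictures are saved under pics/ and viewed, at most 10 in all, crops included, and the job is handed in when it is done.

```bash
mkdir -p pics; cat > h.py <<'E'
import numpy as np,cv2,json
from workcell import manip,eyes
def cam(name):
    s=manip.state(); p=eyes.camera(name); p['name']=name
    if name=='wrist':
        T=np.eye(4);T[:3,:3]=s['eef_rot'];T[:3,3]=s['tcp_pos'];p['W']=T@p['T_tool_cam']
    else: p['W']=np.linalg.inv(p['camera_from_world'])
    return p
def pts(p,rows,cols,z=None):
    rows=np.asarray(rows);cols=np.asarray(cols)
    d=p['z_map'][rows,cols].astype(float)
    u=(cols-p['cx'])/p['fx'];v=(rows-p['cy'])/p['fy']
    if p['name']=='wrist':
        r=np.hypot(u,v);k=np.where(r>1e-6,np.tan(r)/np.maximum(r,1e-6),1);u=u*k;v=v*k
    c=np.stack([u*d,-v*d,-d,np.ones_like(d)],0)
    return (p['W']@c)[:3].T,d>0
def save(p,n): cv2.imwrite('pics/'+n,p['pixels'][...,::-1])
E
python3 - <<'E'
from h import *
s=manip.state();print(s['tcp_pos'],s['eef_rot'],s['contact_force'],s['finger_gap'],s['t'])
ims=[]
for n in ['scene','side']:
    p=cam(n);ims.append(p['pixels'])
    print(n,[k for k in p],p['W'][:3,3].round(3),p['fx'])
    for o in ['wrench','handle','nut','detergent','jar','collar','coin_cup']:
        for m in eyes.silhouettes(p,o)[:3]:
            r,c=np.nonzero(m['mask']);P,ok=pts(p,r,c);P=P[ok]
            if len(P): print(o,round(m['score'],2),(np.array(m['bbox'])*[560,420,560,420]).round(),np.median(P,0).round(3),np.percentile(P,2,axis=0).round(3),np.percentile(P,98,axis=0).round(3))
    save(p,n+'0.png')
E
```

```text
[0.23333486 0.57943866 0.22983641] [[-9.27624217e-01  3.73514645e-01 -3.49257572e-04]
 [ 3.73514792e-01  9.27623488e-01 -1.16794319e-03]
 [-1.12264359e-04 -1.21386526e-03 -9.99999257e-01]] [-0.75331451  0.22931868  0.42983941] 0.09387965691833304 0.0
scene ['pixels', 'z_map', 'fx', 'fy', 'cx', 'cy', 'camera_from_world', 'shot', 'name', 'W'] [0.944 0.731 1.124] 482.6827767586031
wrench 0.94 [303. 265.  82.  95.] [0.523 0.284 0.04 ] [0.493 0.187 0.   ] [0.545 0.453 0.063]
handle 0.63 [321. 290.  59.  71.] [0.521 0.377 0.039] [0.499 0.253 0.   ] [0.53  0.455 0.046]
handle 0.52 [214. 109.  23.  45.] [ 0.503 -0.377  0.084] [ 0.468 -0.405  0.008] [ 0.53  -0.363  0.152]
nut 0.96 [234. 192.  28.  18.] [ 0.567 -0.105  0.057] [ 0.532 -0.14   0.052] [ 0.597 -0.075  0.076]
nut 0.55 [277. 142.  22.  18.] [ 0.357 -0.228  0.058] [ 0.319 -0.316  0.002] [ 0.385 -0.2    0.076]
nut 0.5 [305. 181.  18.  13.] [ 0.361 -0.062  0.043] [ 0.326 -0.092  0.025] [ 0.381 -0.042  0.057]
detergent 0.56 [213. 109.  27.  44.] [ 0.504 -0.378  0.084] [ 0.468 -0.411  0.007] [ 0.53  -0.363  0.152]
detergent 0.43 [174. 13
[... 782 characters left out ...]
01  0.075]
nut 0.81 [287. 235.  29.  25.] [ 0.559 -0.113  0.058] [ 0.53  -0.142  0.052] [ 0.593 -0.077  0.076]
nut 0.79 [202. 243.  23.  21.] [ 0.358 -0.072  0.043] [ 0.336 -0.091  0.039] [ 0.38  -0.045  0.056]
detergent 0.88 [290. 329.  38.  65.] [ 0.487 -0.418  0.1  ] [ 0.459 -0.435  0.012] [ 0.522 -0.384  0.152]
jar 0.86 [358. 324.  39.  50.] [ 0.634 -0.412  0.079] [ 0.609 -0.431  0.006] [ 0.667 -0.374  0.094]
jar 0.73 [235. 112.  20.  45.] [0.515 0.365 0.039] [0.503 0.27  0.001] [0.534 0.459 0.047]
collar 0.53 [324. 128.  20.  19.] [0.776 0.317 0.014] [ 0.752  0.287 -0.001] [0.798 0.341 0.021]
coin_cup 0.88 [166. 112.  31.  32.] [0.329 0.4   0.053] [0.297 0.384 0.004] [0.36  0.453 0.077]
```

```bash
python3 -c "
import cv2
a=cv2.imread('pics/scene0.png');cv2.imwrite('pics/s0b.png',cv2.resize(a[90:390,130:500],(800,600*0+648))[:600])"
```

```text
(no output)
```

View pics/s0b.png

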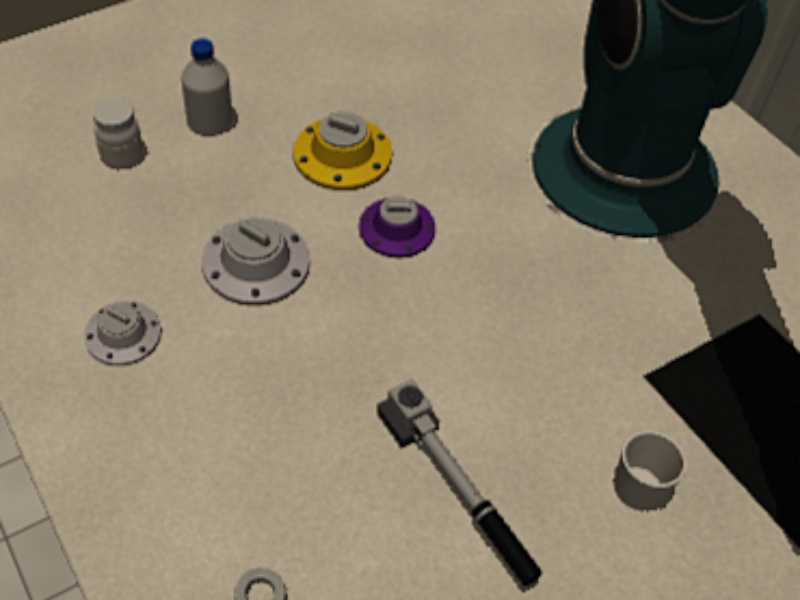

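View pics/side0.png

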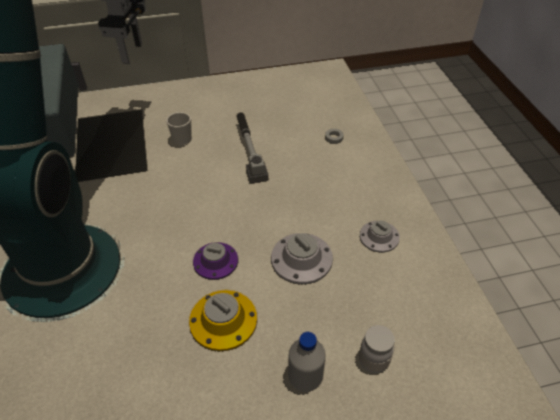

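The scene and side views show the meant hub, large and grey, at scene pixel (248,205) and side pixel (302,255). The wrench head is at scene (320,275) with its handle running along about +y. The yellow, purple and small grey hubs are look-alikes.

```bash
cat >> h.py <<'E'
def cloud(p,lo,hi):
    r,c=np.mgrid[0:420,0:560];r=r.ravel();c=c.ravel()
    P,ok=pts(p,r,c);m=ok&(P>lo).all(1)&(P<hi).all(1)
    return P[m],p['pixels'][r[m],c[m]]
def axis(P):
    q=P[:,:2];c=q.mean(0);w,v=np.linalg.eigh(np.cov((q-c).T));return c.round(4),np.degrees(np.arctan2(v[1,1],v[0,1])).round(1),np.sqrt(w).round(4)
def bar(p,c=(0.562,-0.109)):
    P,_=cloud(p,[c[0]-.04,c[1]-.04,.065],[c[0]+.04,c[1]+.04,.09]);F,_=cloud(p,[c[0]-.06,c[1]-.06,.053],[c[0]+.06,c[1]+.06,.060])
    a=axis(P); t=np.radians(a[1]);d=np.array([np.cos(t),np.sin(t)]);n=np.array([-d[1],d[0]])
    q=P[:,:2];u=q@d;v=q@n;f=lambda x:(np.percentile(x,1)+np.percentile(x,99))/2
    cc,rr=cv2.minEnclosingCircle(F[:,:2].astype(np.float32))
    print('bar',len(P),a,'mid',(f(u)*d+f(v)*n).round(4),np.ptp(u).round(4),np.ptp(v).round(4),'ztop',P[:,2].max().round(4),'flange',np.round(cc,4),round(rr,4),np.median(F[:,2]).round(4))
def wren(p,lo=(.47,.14),hi=(.57,.24)):
    # head top, shaft axis
    P,_=cloud(p,[*lo,.05],[*hi,.07]);S,_=cloud(p,[lo[0],hi[1]+.02,.03],[hi[0],hi[1]+.27,.06])
    r=cv2.minAreaRect(P[:,:2].astype(np.float32));print('head',len(P),np.round(r[0],4),np.round(r[1],4),round(r[2],1),np.percentile(P[:,2],[5,50,95]).round(4))
    print('shaft',len(S),axis(S),np.percentile(S[:,2],[50,95]).round(4),S[:,:2].max(0).round(3),S[:,:2].min(0).round(3))
E
python3 - <<'E'
from h import *
for n in ['scene','side']:
    p=cam(n);bar(p);wren(p)
print(cam('wrist')['T_tool_cam'].round(3))
E
```

```text
bar 63 (array([ 0.5647, -0.1068]), np.float64(114.3), array([0.0033, 0.0136])) mid [ 0.5643 -0.108 ] 0.0456 0.012 ztop 0.0787 flange [ 0.5633 -0.1056] 0.0403 0.0565
head 233 [0.5194 0.2113] [0.0357 0.0545] 1.6 [0.0521 0.0591 0.0646]
shaft 697 (array([0.5203, 0.3725]), np.float64(89.9), array([0.0064, 0.0559])) [0.0396 0.0449] [0.532 0.456] [0.504 0.26 ]
bar 97 (array([ 0.5618, -0.1117]), np.float64(113.7), array([0.0031, 0.0141])) mid [ 0.5623 -0.11  ] 0.0477 0.0125 ztop 0.0785 flange [ 0.5627 -0.1109] 0.0395 0.0568
head 173 [0.5169 0.2084] [0.0558 0.0361] 88.9 [0.0529 0.0591 0.0652]
shaft 312 (array([0.5148, 0.363 ]), np.float64(90.7), array([0.0065, 0.0545])) [0.04   0.0454] [0.529 0.458] [0.502 0.262]
[[ 0.001  0.973  0.232  0.067]
 [ 1.    -0.001  0.     0.   ]
 [ 0.     0.232 -0.973 -0.154]
 [ 0.     0.     0.     1.   ]]
```

```bash
python3 -m inch '{"claw":[1,1,1,1,1,1,1,1,1,1],"delta_pos":[[-0.04,-0.023,0.003],[-0.04,-0.023,0.003],[-0.04,-0.023,0.003],[-0.04,-0.023,0.003],[-0.04,-0.023,0.003],[-0.04,-0.023,0.003],[-0.04,-0.023,0.003],[-0.04,-0.023,0.003],[-0.04,-0.023,0.003],[-0.04,-0.023,0.003]],"angular":[[0,0,0],[0,0,0],[0,0,0],[0,0,0],[0,0,0],[0,0,0],[0,0,0],[0,0,0],[0,0,0],[0,0,0]]}'
python3 -m inch '{"claw":[1,1,1,1,1,1,1,1,1,1],"delta_pos":[[0,0,0],[0,0,0],[0,0,0],[0,0,0],[0,0,0],[0,0,0],[0,0,0],[0,0,0],[0,0,0],[0,0,0]],"angular":[[0,0,8.5],[0,0,8.5],[0,0,8.5],[0,0,8.5],[0,0,8.5],[0,0,8.5],[0,0,8.5],[0,0,8.5],[0,0,0],[0,0,0]]}'
python3 - <<'E'
from h import *
s=manip.state();print(s['tcp_pos'],s['eef_rot'].round(3) if hasattr(s['eef_rot'],'round') else s['eef_rot'],s['qpos'])
p=cam('wrist');wren(p);save(p,'w1.png')
E
```

```text
t: 2.2
tcp_pos: [0.5195, 0.2158, 0.2006]
eef_rot: [[-0.928, 0.373, 0.0], [0.373, 0.928, 0.0], [-0.0, 0.0, -1.0]]
contact_force: [0.5, -0.3, 0.8]
finger_gap: 0.0942
grasp_force: 0.0
t: 3.45
tcp_pos: [0.5186, 0.2171, 0.2005]
eef_rot: [[-0.005, 1.0, 0.0], [1.0, 0.005, -0.0], [-0.0, 0.0, -1.0]]
contact_force: [-0.2, -0.6, 0.2]
finger_gap: 0.0938
grasp_force: 0.0
[0.51855153 0.21711229 0.20048342] [[-0.005  1.     0.   ]
 [ 1.     0.005 -0.   ]
 [-0.     0.    -1.   ]] [-44.60524954  20.39045292  23.27670448 104.00756957  -9.3922097
  57.49021421 -17.2850352 ]
head 1719 [0.5188 0.2092] [0.0355 0.0443] 1.0 [0.0556 0.0588 0.0638]
shaft 3257 (array([0.5177, 0.3453]), np.float64(90.4), array([0.0061, 0.0457])) [0.0388 0.0431] [0.53  0.423] [0.504 0.26 ]
```

View pics/w1.png

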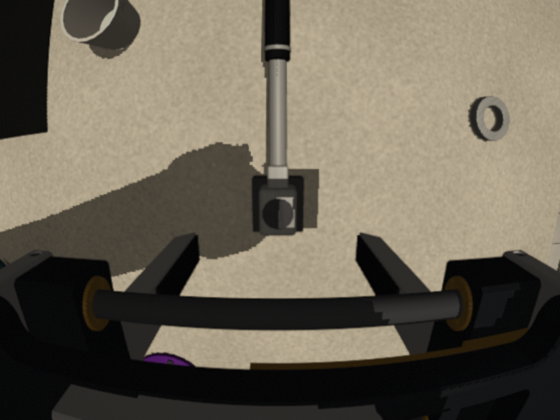

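The wrist view shows the wrench head at about (278,205) between the open fingers, with its handle straight up the picture. The alignment is good.

```bash
python3 -m inch '{"claw":[1,1,1,1,1,1,0,0,0,0],"delta_pos":[[0,0,0.035],[0,0,0.035],[0,0,0.035],[0,0,0.03],[0,0,0.0125],[0,0,0],[0,0,0],[0,0,0],[0,0,0],[0,0,0]],"angular":[[0,0,0],[0,0,0],[0,0,0],[0,0,0],[0,0,0],[0,0,0],[0,0,0],[0,0,0],[0,0,0],[0,0,0]]}'
```

```text
t: 4.75
tcp_pos: [0.5187, 0.2171, 0.0532]
eef_rot: [[-0.001, 1.0, 0.0], [1.0, 0.001, 0.0], [0.0, 0.0, -1.0]]
contact_force: [0.4, 0.4, 0.3]
finger_gap: 0.0575
grasp_force: 0.0
```

```bash
python3 -m inch '{"claw":[0,0,0,0,0,0,0,0,0,0],"delta_pos":[[0,0,0],[0,0,0],[0,0,0],[0,0,0],[0,0,-0.01],[0,0,-0.02],[0,0,-0.03],[0,0,-0.03],[0,0,-0.02],[0,0,0]],"angular":[[0,0,0],[0,0,0],[0,0,0],[0,0,0],[0,0,0],[0,0,0],[0,0,0],[0,0,0],[0,0,0],[0,0,0]]}'
```

```text
t: 6.0
tcp_pos: [0.5189, 0.2172, 0.1642]
eef_rot: [[-0.001, 1.0, 0.002], [1.0, 0.001, 0.001], [0.001, 0.002, -1.0]]
contact_force: [0.1, 1.3, -8.3]
finger_gap: 0.0357
grasp_force: 30.0
```

```bash
python3 -m inch '{"claw":[0,0,0,0,0,0,0,0,0,0],"delta_pos":[[-0.03,0.012,0],[-0.05,0.02,0],[-0.05,0.02,0],[-0.05,0.02,0],[-0.05,0.02,0],[-0.05,0.02,0],[-0.045,0.018,0],[0,0,0],[0,0,0],[0,0,0]],"angular":[[0,0,0],[0,0,0],[0,0,0],[0,0,0],[0,0,0],[0,0,0],[0,0,0],[0,0,-8],[0,0,-8],[0,0,-8]]}'
python3 -m inch '{"claw":[0,0,0,0,0,0,0,0,0,0],"delta_pos":[[0,0,0],[0,0,0],[0,0,0],[0,0,0],[0,0,0],[0,0,0],[0,0,0],[0,0,0],[0,0,0],[0,0,0]],"angular":[[0,0,0],[0,0,0],[0,0,0],[0,0,0],[0,0,0],[0,0,0],[0,0,0],[0,0,0],[0,0,0],[0,0,0]]}'
python3 - <<'E'
from h import *
p=cam('wrist');bar(p);save(p,'w2.png')
for n in ['scene','side']: bar(cam(n))
P,C=cloud(p,[.3,-.3,.1],[.8,.2,.3])
# held wrench in tool frame
s=manip.state();Q=(P-s['tcp_pos'])@np.array(s['eef_rot'])
S=Q[(Q[:,0]>.06)&(Q[:,0]<.2)&(abs(Q[:,1])<.03)]
print(len(S),np.polyfit(S[:,0],S[:,1],1),np.polyfit(S[:,0],S[:,2],1))
H=Q[(abs(Q[:,0]+.008)<.035)&(abs(Q[:,1])<.025)&(Q[:,2]<.02)&(Q[:,2]>-.03)];print(len(H),np.percentile(H,[2,50,98],axis=0).round(4))
E
```

```text
t: 7.25
tcp_pos: [0.6482, -0.1078, 0.1612]
eef_rot: [[-0.412, 0.911, -0.002], [0.911, 0.412, 0.0], [0.001, -0.002, -1.0]]
contact_force: [0.4, -0.1, -7.0]
finger_gap: 0.0357
grasp_force: 30.0
t: 8.5
tcp_pos: [0.649, -0.1079, 0.163]
eef_rot: [[-0.408, 0.913, 0.0], [0.913, 0.408, -0.0], [-0.0, -0.0, -1.0]]
contact_force: [-0.5, 0.2, -7.6]
finger_gap: 0.0355
grasp_force: 30.0
bar 824 (array([ 0.5651, -0.1076]), np.float64(112.7), array([0.0031, 0.0131])) mid [ 0.5643 -0.1084] 0.0463 0.0114 ztop 0.076 flange [ 0.564  -0.1088] 0.0363 0.0563
bar 63 (array([ 0.5652, -0.1073]), np.float64(112.9), array([0.0034, 0.0136])) mid [ 0.5646 -0.1079] 0.0465 0.0152 ztop 0.0794 flange [ 0.564  -0.1084] 0.0392 0.0568
bar 97 (array([ 0.5618, -0.1114]), np.float64(113.8), array([0.0031, 0.0141])) mid [ 0.562  -0.1094] 0.0464 0.0133 ztop 0.078 flange [ 0.5622 -0.111 ] 0.0404 0.0568
4924 [-3.96666521e-04 -6.50019385e-05] [0.01329111 0.01506927]
6918 [[-0.0135 -0.0232 -0.0273]
 [ 0.0082 -0.     -0.0052]
 [ 0.0252  0.0232  0.0145]]
```

View pics/w2.png

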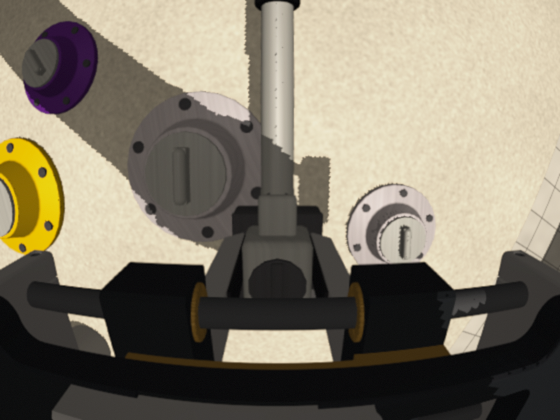

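The wrist view shows the grey hub's bar at about (181,176), running parallel to the held wrench, which has not slipped or yawed in the jaws. I'll move over the bar and start down.

```bash
python3 -m inch '{"claw":[0,0,0,0,0,0,0,0,0,0],"delta_pos":[[0.01,-0.02,0],[0.016,-0.029,0],[0.016,-0.029,0],[0,0,0],[0,0,0.01],[0,0,0.01],[0,0,0.008],[0,0,0.003],[0,0,0.002],[0,0,0]],"angular":[[0,0,0],[0,0,0],[0,0,0],[0,0,0],[0,0,0],[0,0,0],[0,0,0],[0,0,0],[0,0,0],[0,0,0]]}'
```

```text
t: 9.9
tcp_pos: [0.5607, -0.1014, 0.13]
eef_rot: [[-0.408, 0.913, 0.0], [0.913, 0.408, -0.0], [-0.0, 0.0, -1.0]]
contact_force: [-0.5, 0.5, -7.4]
finger_gap: 0.036
grasp_force: 30.0
```

```bash
python3 -m inch '{"claw":[0,0,0,0,0,0,0,0,0,0],"delta_pos":[[0,0,0.002],[0,0,0.002],[0,0,0.002],[0,0,0.002],[0,0,0.002],[0,0,0],[0,0,0],[0,0,0],[0,0,0],[0,0,0]],"angular":[[0,0,0],[0,0,0],[0,0,0],[0,0,0],[0,0,0],[0,0,0],[0,0,0],[0,0,0],[0,0,0],[0,0,0]]}'
```

```text
t: 11.15
tcp_pos: [0.5606, -0.1013, 0.12]
eef_rot: [[-0.408, 0.913, 0.0], [0.913, 0.408, -0.0], [-0.0, -0.0, -1.0]]
contact_force: [-0.7, 0.2, -7.6]
finger_gap: 0.0359
grasp_force: 30.0
```

```bash
python3 -m inch '{"claw":[0,0,0,0,0,0,0,0,0,0],"delta_pos":[[0,0,0.002],[0,0,0.002],[0,0,0.002],[0,0,0.002],[0,0,0.001],[0,0,0.001],[0,0,0.0005],[0,0,0],[0,0,0],[0,0,0]],"angular":[[0,0,0],[0,0,0],[0,0,0],[0,0,0],[0,0,0],[0,0,0],[0,0,0],[0,0,0],[0,0,0],[0,0,0]]}'
```

```text
t: 12.4
tcp_pos: [0.5607, -0.1013, 0.1095]
eef_rot: [[-0.408, 0.913, 0.0], [0.913, 0.408, -0.0], [-0.0, 0.0, -1.0]]
contact_force: [-1.0, 0.0, -7.9]
finger_gap: 0.0357
grasp_force: 30.0
```

```bash
python3 -m inch '{"claw":[0,0,0,0,0,0,0.6,0.6,0.6,0.6],"delta_pos":[[0,0,0.0005],[0,0,0.0005],[0,0,0.0003],[0,0,0],[0,0,0],[0,0,0],[0,0,0],[0,0,0],[0,0,0],[0,0,0]],"angular":[[0,0,0],[0,0,0],[0,0,0],[0,0,0],[0,0,0],[0,0,0],[0,0,0],[0,0,0],[0,0,0],[0,0,0]]}'
python3 - <<'E'
from h import *
for n in ['scene','side','wrist']:
    p=cam(n)
    P,_=cloud(p,[.51,-.16,.085],[.61,-.05,.125]);h=np.histogram(P[:,2],np.arange(.085,.126,.004));print(n,h[0])
    S,_=cloud(p,[.45,-.03,.06],[.56,.15,.115]);print(axis(S),np.percentile(S[:,2],[50,95]),len(S))
    t=np.array([-.408,.913]);u=(S[:,:2]-[.564,-.1086])@t
    print([ (round(a,2),np.percentile(S[(u>a)&(u<a+.02),2],90).round(4)) for a in np.arange(.08,.24,.02) if ((u>a)&(u<a+.02)).sum()>5])
E
```

```text
t: 13.65
tcp_pos: [0.5607, -0.1013, 0.1082]
eef_rot: [[-0.408, 0.913, 0.0], [0.913, 0.408, -0.0], [-0.0, 0.0, -1.0]]
contact_force: [-0.5, -0.0, 0.3]
finger_gap: 0.0565
grasp_force: 0.0
scene [16 31 36 33 45 37 34 50 41 14]
(array([0.4959, 0.0541]), np.float64(113.6), array([0.0059, 0.0464])) [0.09526748 0.10155194] 476
[(np.float64(0.08), np.float64(0.0977)), (np.float64(0.1), np.float64(0.0971)), (np.float64(0.12), np.float64(0.0977)), (np.float64(0.14), np.float64(0.1016)), (np.float64(0.16), np.float64(0.101)), (np.float64(0.18), np.float64(0.1009)), (np.float64(0.2), np.float64(0.0997)), (np.float64(0.22), np.float64(0.1004))]
side [ 30  31  36  46  46  49  63 144  87  32]
(array([0.4795, 0.0674]), np.float64(114.7), array([0.0067, 0.029 ])) [0.09672881 0.10118248] 323
[(np.float64(0.14), np.float64(0.101)), (np.float64(0.16), np.float64(0.1004)), (np.float64(0.18), np.float64(0.1007)), (np.float64(0.2), np.float64(0.1)), (np.float64(0.22), np.float64(0.1007))]
wrist [ 221  570 1142  277 1847  358  881 2316 1447  312]
(array([ 0.5162, -0.0017]), np.float64(115.1), array([0.0053, 0.0185])) [0.0937998  0.09567908] 3812
[(np.float64(0.08), np.float64(0.0954)), (np.float64(0.1), np.float64(0.0954)), (np.float64(0.12), np.float64(0.0954)), (np.float64(0.14), np.float64(0.0952))]
```

Seated: every height agrees with the wrench flat on the flange. Next I'll lift, go over the grip and straddle it.

```bash
python3 -m inch '{"claw":[0.6,0.6,0.6,0.6,0.6,0.6,0.5,0.4,0.4,0.4],"delta_pos":[[0,0,-0.01],[0,0,-0.03],[0,0,-0.03],[0.05,0,0],[0.058,0,0],[0.05,0,0],[0.02,0,0],[0,0,0],[0,0,0],[0,0,0]],"angular":[[0,0,0],[0,0,0],[0,0,0],[0,0,0],[0,0,0],[0,0,0],[0,0,0],[0,0,0],[0,0,0],[0,0,0]]}'
python3 - <<'E'
from h import *
p=cam('wrist');s=manip.state();print(s['finger_gap'])
P,C=cloud(p,[.4,-.2,.08],[.65,.2,.13])
Q=(P-s['tcp_pos'])@np.array(s['eef_rot'])
S=Q[(abs(Q[:,0])<.1)&(Q[:,0]>.02)];c=np.array([(np.percentile(S[abs(S[:,0]-x)<.005][:,1],[2,98]).mean(),np.ptp(S[abs(S[:,0]-x)<.005][:,1])) for x in [.03,.045] if (abs(S[:,0]-x)<.005).sum()>20])
print(len(S),c.round(4),S.max(0).round(3),S.min(0).round(3));save(p,'w3.png')
E
```

```text
t: 15.05
tcp_pos: [0.4884, 0.0601, 0.1783]
eef_rot: [[-0.406, 0.914, 0.0], [0.914, 0.406, -0.0], [-0.0, 0.0, -1.0]]
contact_force: [0.4, 0.3, 0.3]
finger_gap: 0.0377
grasp_force: 0.0
0.0375670782774767
1900 [[ 0.0003  0.0253]
 [-0.0001  0.024 ]] [0.062 0.013 0.094] [ 0.02  -0.012  0.077]
```

View pics/w3.png

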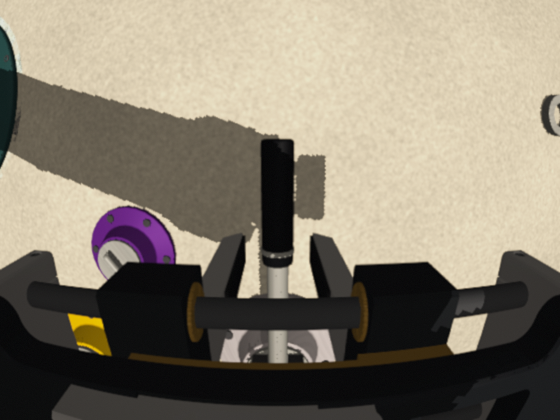

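The wrist view shows the black grip at (277,200), centred between the fingers, with the TCP over the push point. Next is the descent.

```bash
python3 -m inch '{"claw":[0.4,0.4,0.4,0.4,0.4,0.4,0.4,0.4,0.4,0.4],"delta_pos":[[0,0,0.03],[0,0,0.03],[0,0,0.02],[0,0,0.006],[0,0,0],[0,0,0],[0,0.003,0],[0,0.003,0],[0,0.003,0],[0,0.003,0]],"angular":[[0,0,0],[0,0,0],[0,0,0],[0,0,0],[0,0,0],[0,0,0],[0,0,0.5],[0,0,1],[0,0,1],[0,0,1]]}'
python3 -m inch '{"claw":[0.4,0.4,0.4,0.4,0.4,0.4,0.4,0.4,0.4,0.4],"delta_pos":[[0,0.002,0],[0,0.002,0],[0,0.002,0],[0,0.002,0],[0,0.002,0],[0,0.002,0],[0,0.002,0],[0,0.002,0],[0,0,0],[0,0,0]],"angular":[[0,0,0.6],[0,0,0.6],[0,0,0.6],[0,0,0.6],[0,0,0.6],[0,0,0.6],[0,0,0.6],[0,0,0.6],[0,0,0],[0,0,0]]}'
```

```text
t: 16.35
tcp_pos: [0.4993, 0.066, 0.0922]
eef_rot: [[-0.35, 0.937, -0.0], [0.937, 0.35, -0.0], [-0.0, -0.0, -1.0]]
contact_force: [-0.3, -0.4, 0.4]
finger_gap: 0.0375
grasp_force: 0.2
t: 17.6
tcp_pos: [0.5143, 0.0709, 0.0922]
eef_rot: [[-0.272, 0.962, 0.0], [0.962, 0.272, -0.0], [-0.0, 0.0, -1.0]]
contact_force: [-0.2, 0.5, 0.4]
finger_gap: 0.0377
grasp_force: 0.3
```

```bash
python3 -m inch '{"claw":[0.4,0.4,0.4,0.4,0.4,0.4,0.4,0.4,0.4,0.4],"delta_pos":[[0,0.002,0],[0,0.002,0],[0,0.002,0],[0,0.002,0],[0,0.002,0],[0,0.002,0],[0,0.002,0],[0,0.002,0],[0,0.002,0],[0,0,0]],"angular":[[0,0,0.6],[0,0,0.6],[0,0,0.6],[0,0,0.6],[0,0,0.6],[0,0,0.6],[0,0,0.6],[0,0,0.6],[0,0,0.6],[0,0,0]]}'
python3 - <<'E'
from h import *
s=manip.state();print(s['contact_force'],s['moment'],s['grasp_force'])
E
```

```text
t: 18.85
tcp_pos: [0.5319, 0.0751, 0.0922]
eef_rot: [[-0.18, 0.984, 0.0], [0.984, 0.18, -0.0], [-0.0, 0.0, -1.0]]
contact_force: [-0.4, 0.2, -0.6]
finger_gap: 0.0374
grasp_force: 0.3
[-0.42344276  0.17590257 -0.61077825] [-0.20720357  0.19603514  0.02510929] 0.3333458583801985
```

```bash
python3 -m inch '{"claw":[0.4,0.4,0.4,0.4,0.4,0.4,0.4,0.4,0.4,0.4],"delta_pos":[[0,0.002,0],[0,0.002,0],[0,0.002,0],[0,0.002,0],[0,0.002,0],[0,0.002,0],[0,0.002,0],[0,0.002,0],[0,0.002,0],[0,0,0]],"angular":[[0,0,0.6],[0,0,0.6],[0,0,0.6],[0,0,0.6],[0,0,0.6],[0,0,0.6],[0,0,0.6],[0,0,0.6],[0,0,0.6],[0,0,0]]}'
cat >> h.py <<'E'
def bend():
    p=cam('wrist');s=manip.state();R=np.array(s['eef_rot']);N=np.array([.564,-.1086])
    P,_=cloud(p,[.45,-.2,.075],[.75,.2,.13]);Q=(P-s['tcp_pos'])@R
    S=Q[(Q[:,0]>.022)&(Q[:,0]<.06)&(abs(Q[:,1])<.04)]
    T=Q[(Q[:,0]>-.095)&(Q[:,0]<-.06)&(abs(Q[:,1])<.03)&(Q[:,2]<.02)]
    tool=np.degrees(np.arctan2(R[1,0],R[0,0]))
    mid=lambda S,x:np.percentile(S[abs(S[:,0]-x)<.004][:,1],[3,97]).mean()
    g=[mid(S,x).round(4) for x in (.03,.04,.05)]
    k,b=np.polyfit([.03,.04,.05],g,1)
    gp=s['tcp_pos']+R@[.04,g[1],0];hub=np.degrees(np.arctan2(gp[1]-N[1],gp[0]-N[0]))
    print('tool',tool.round(2),'grip mids',g,'handle yaw',(tool-np.degrees(k)).round(2),'grip seen from nut',hub.round(2))
    print('F along push',(np.array(s['contact_force'])@R).round(2),'t',s['t'])
    return p
E
python3 - <<'E'
from h import *
save(bend(),'w4.png')
for n in ('scene','side'):
    p=cam(n);s=manip.state()
    P,_=cloud(p,[.51,-.16,.108],[.61,-.05,.125]);print(n,len(P),cv2.minAreaRect(P[:,:2].astype(np.float32)))
E
```

```text
t: 20.1
tcp_pos: [0.5497, 0.0777, 0.0922]
eef_rot: [[-0.086, 0.996, 0.0], [0.996, 0.086, -0.0], [-0.0, 0.0, -1.0]]
contact_force: [-0.7, -1.4, 0.9]
finger_gap: 0.0375
grasp_force: 0.3
tool 94.97 grip mids [np.float64(-0.006), np.float64(-0.0065), np.float64(-0.0066)] handle yaw 96.69 grip seen from nut 96.13
F along push [-1.55 -1.43  0.96] t 20.15
scene 171 ((0.563931941986084, -0.09848213940858841), (0.03706197440624237, 0.06558412313461304), 12.109590530395508)
side 258 ((0.5624385476112366, -0.11111809313297272), (0.03635779395699501, 0.04856498911976814), 3.8345279693603516)
```

View pics/w4.png

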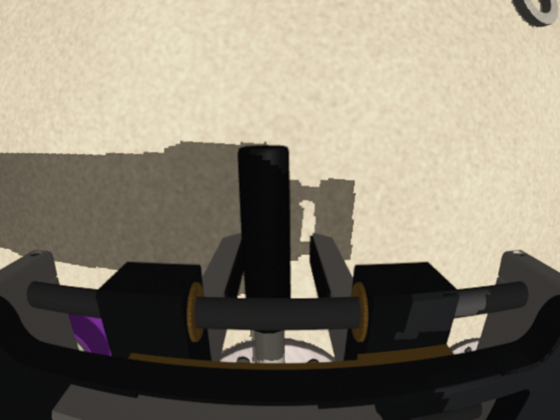

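The grip is against the left finger, at about (265,230), and lies in line with the nut. The wrench and nut are turning lightly and unbent, so I'll continue.

```bash
python3 -m inch '{"claw":[0.4,0.4,0.4,0.4,0.4,0.4,0.4,0.4,0.4,0.4],"delta_pos":[[0,0.002,0],[0,0.002,0],[0,0.002,0],[0,0.002,0],[0,0.002,0],[0,0.002,0],[0,0.002,0],[0,0.002,0],[0,0.002,0],[0,0,0]],"angular":[[0,0,0.6],[0,0,0.6],[0,0,0.6],[0,0,0.6],[0,0,0.6],[0,0,0.6],[0,0,0.6],[0,0,0.6],[0,0,0.6],[0,0,0]]}'
python3 -c "
from h import *
bend()"
```

```text
t: 21.5
tcp_pos: [0.5662, 0.0783, 0.0916]
eef_rot: [[0.008, 1.0, -0.003], [1.0, -0.008, -0.0], [-0.0, -0.003, -1.0]]
contact_force: [-10.1, -1.6, 1.7]
finger_gap: 0.0376
grasp_force: 5.1
tool 89.55 grip mids [np.float64(-0.0065), np.float64(-0.0069), np.float64(-0.0071)] handle yaw 91.27 grip seen from nut 91.12
F along push [ -0.83 -10.72  -2.06] t 21.55
```

```bash
python3 -m inch '{"claw":[0.4,0.4,0.4,0.4,0.4,0.4,0.4,0.4,0.4,0.4],"delta_pos":[[0,0.002,0],[0,0.002,0],[0,0.002,0],[0,0.002,0],[0,0.002,0],[0,0.002,0],[0,0.002,0],[0,0.002,0],[0,0.002,0],[0,0,0]],"angular":[[0,0,0.75],[0,0,0.75],[0,0,0.75],[0,0,0.75],[0,0,0.75],[0,0,0.75],[0,0,0.75],[0,0,0.75],[0,0,0.75],[0,0,0]]}'
python3 - <<'E'
from h import *
bend()
ims=[]
for n in ('scene','side'):
    p=cam(n)
    for lo,hi in ((.105,.117),(.064,.081)):
        P,_=cloud(p,[.525,-.15,lo],[.605,-.068,hi]);print(n,len(P),[np.round(x,4) for x in cv2.minAreaRect(P[:,:2].astype(np.float32))])
    c=(p['camera_from_world']@[.564,-.05,.09,1]);u=int(p['cx']+p['fx']*c[0]/-c[2]);v=int(p['cy']-p['fy']*c[1]/-c[2])
    v0,u0=max(v-55,0),max(u-55,0);ims.append(cv2.resize(p['pixels'][v0:v0+110,u0:u0+110],(400,400),interpolation=cv2.INTER_CUBIC))
cv2.imwrite('pics/m1.png',np.hstack(ims)[...,::-1])
E
```

```text
t: 22.8
tcp_pos: [0.5841, 0.0769, 0.0915]
eef_rot: [[0.126, 0.992, -0.003], [0.992, -0.126, -0.001], [-0.001, -0.003, -1.0]]
contact_force: [-10.6, -2.0, 1.2]
finger_gap: 0.0374
grasp_force: 5.0
tool 82.79 grip mids [np.float64(-0.0065), np.float64(-0.007), np.float64(-0.0072)] handle yaw 84.8 grip seen from nut 85.42
F along push [-4.1  -9.88 -1.16] t 22.85
scene 98 [array([ 0.5649, -0.1034]), array([0.0359, 0.0589]), np.float64(3.5903)]
scene 89 [array([ 0.5789, -0.1042]), array([0.0247, 0.0696]), np.float64(2.7848)]
side 190 [array([ 0.5622, -0.1017]), array([0.0363, 0.0641]), np.float64(2.9404)]
side 207 [array([ 0.5626, -0.1111]), array([0.056 , 0.0592]), np.float64(2.7736)]
```

View pics/m1.png

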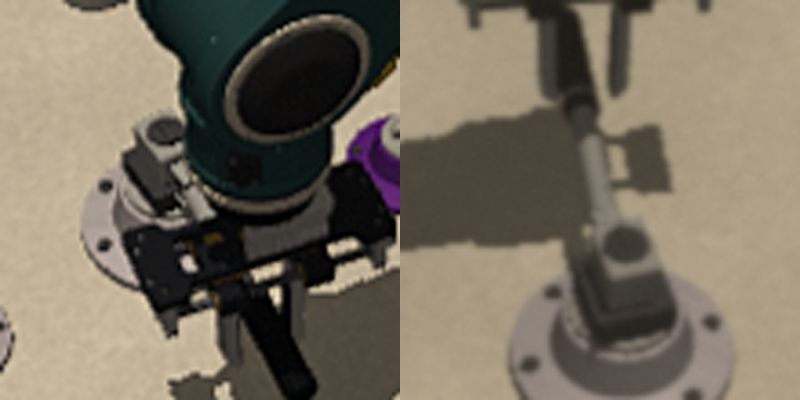

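The crops show the head still at about 93° and the handle at about 84–85°, so the hinge has bent by roughly 0.15 rad at a constant 10–11 N. I'll push 6 mm more to be clear of the threshold, then ease back.

```bash
python3 -m inch '{"claw":[0.4,0.4,0.4,0.4,0.4,0.4,0.4,0.4,0.4,0.4],"delta_pos":[[0,0.0015,0],[0,0.0015,0],[0,0.0015,0],[0,0.0015,0],[0,0,0],[0,0,0],[0,0,0],[0,0,0],[0,0,0],[0,0,0]],"angular":[[0,0,0.55],[0,0,0.55],[0,0,0.55],[0,0,0.55],[0,0,0],[0,0,0],[0,0,0],[0,0,0],[0,0,0],[0,0,0]]}'
python3 - <<'E'
from h import *
bend()
for n in ('scene','side'):
    p=cam(n)
    for lo,hi in ((.105,.117),(.064,.081)):
        P,_=cloud(p,[.525,-.15,lo],[.605,-.068,hi]);print(n,len(P),[np.round(x,4) for x in cv2.minAreaRect(P[:,:2].astype(np.float32))])
E
```

```text
t: 24.2
tcp_pos: [0.5899, 0.0761, 0.0915]
eef_rot: [[0.163, 0.987, -0.004], [0.987, -0.163, -0.001], [-0.001, -0.003, -1.0]]
contact_force: [-10.2, -2.8, 1.5]
finger_gap: 0.0379
grasp_force: 5.0
tool 80.59 grip mids [np.float64(-0.0065), np.float64(-0.007), np.float64(-0.0073)] handle yaw 82.88 grip seen from nut 83.52
F along push [ -4.4  -10.41  -1.59] t 24.25
scene 86 [array([ 0.5736, -0.108 ]), array([0.0612, 0.0293]), np.float64(65.0979)]
scene 88 [array([ 0.5816, -0.1048]), array([0.0214, 0.0667]), np.float64(7.1794)]
side 198 [array([ 0.5623, -0.1021]), array([0.036 , 0.0653]), np.float64(4.5231)]
side 201 [array([ 0.5628, -0.1102]), array([0.0552, 0.0603]), np.float64(2.1909)]
```

```bash
python3 -m inch '{"claw":[0.4,0.4,0.4,0.4,0.4,0.4,0.4,0.4,0.4,0.4],"delta_pos":[[0,-0.002,0],[0,-0.003,0],[0,-0.003,0],[0,-0.003,0],[0,-0.003,0],[0,-0.003,0],[0,-0.003,0],[0,-0.002,0],[0,-0.002,0],[0,0,0]],"angular":[[0,0,-0.8],[0,0,-1.1],[0,0,-1.1],[0,0,-1.1],[0,0,-1.1],[0,0,-1.1],[0,0,-1.1],[0,0,-0.8],[0,0,-0.8],[0,0,0]]}'
python3 -c "
from h import *
bend()"
```

```text
t: 25.6
tcp_pos: [0.566, 0.0783, 0.0916]
eef_rot: [[0.007, 1.0, -0.003], [1.0, -0.007, -0.001], [-0.001, -0.003, -1.0]]
contact_force: [-10.8, -3.1, 1.3]
finger_gap: 0.0376
grasp_force: 5.0
tool 89.59 grip mids [np.float64(-0.0065), np.float64(-0.0071), np.float64(-0.0073)] handle yaw 91.88 grip seen from nut 91.19
F along push [-3.17 -9.64 -1.74] t 25.65
```

```bash
python3 -m inch '{"claw":[0.4,0.4,0.4,0.4,0.4,0.4,0.4,0.4,0.4,0.4],"delta_pos":[[0,-0.001,0],[0,-0.001,0],[0,-0.001,0],[0,-0.001,0],[0,-0.001,0],[0,-0.001,0],[0,-0.001,0],[0,-0.001,0],[0,-0.001,0],[0,-0.001,0]],"angular":[[0,0,-0.35],[0,0,-0.35],[0,0,-0.35],[0,0,-0.35],[0,0,-0.35],[0,0,-0.35],[0,0,-0.35],[0,0,-0.35],[0,0,-0.35],[0,0,-0.35]]}'
python3 -c "
from h import *
bend()"
```

```text
t: 26.9
tcp_pos: [0.5579, 0.0787, 0.0923]
eef_rot: [[-0.055, 0.999, 0.001], [0.999, 0.055, 0.0], [0.0, 0.001, -1.0]]
contact_force: [-0.7, -0.2, -0.7]
finger_gap: 0.0377
grasp_force: 0.2
tool 93.16 grip mids [np.float64(-0.0058), np.float64(-0.0059), np.float64(-0.0061)] handle yaw 94.02 grip seen from nut 93.61
F along push [-0.73 -0.29 -0.5 ] t 26.95
```

Force is off and the handle is straight. I'll centre the fingers, lift clear and check.

```bash
python3 -m inch '{"claw":[0.4,0.4,0.5,0.5,0.5,0.5,0.5,0.5,0.5,0.5],"delta_pos":[[0,-0.002,0],[0,-0.002,0],[0,-0.002,0],[0,0,0],[0,0,-0.01],[0,0,-0.03],[0,0,-0.05],[0,0,-0.05],[0,0,-0.03],[0,0,0]],"angular":[[0,0,0],[0,0,0],[0,0,0],[0,0,0],[0,0,0],[0,0,0],[0,0,0],[0,0,0],[0,0,0],[0,0,0]]}'
python3 - <<'E'
from h import *
s=manip.state();print(s['contact_force'])
ims=[]
for n in ('side','wrist'):
    p=cam(n)
    for lo,hi in ((.105,.117),(.064,.081)):
        P,_=cloud(p,[.525,-.15,lo],[.605,-.068,hi])
        if len(P)>5: print(n,len(P),[np.round(x,4) for x in cv2.minAreaRect(P[:,:2].astype(np.float32))])
    S,_=cloud(p,[.52,-.03,.075],[.60,.15,.105]);print('shaft',axis(S));t=S[:,1]
    print([(round(a,2),np.percentile(S[(t>a)&(t<a+.02),2],90).round(4)) for a in np.arange(-.03,.14,.02) if ((t>a)&(t<a+.02)).sum()>5])
    ims.append(cv2.resize(p['pixels'][150:330,180:420] if n=='side' else p['pixels'],(400,300)))
cv2.imwrite('pics/f.png',np.hstack(ims)[...,::-1])
E
```

```text
t: 28.2
tcp_pos: [0.5525, 0.0783, 0.265]
eef_rot: [[-0.054, 0.999, 0.004], [0.999, 0.054, 0.001], [0.001, 0.004, -1.0]]
contact_force: [0.3, 0.0, -0.3]
finger_gap: 0.0473
grasp_force: 0.0
[ 0.33619642  0.03152751 -0.28034203]
side 199 [array([ 0.5626, -0.1026]), array([0.0372, 0.0653]), np.float64(4.2034)]
side 200 [array([ 0.5626, -0.1094]), array([0.055 , 0.0621]), np.float64(3.1129)]
shaft (array([0.5491, 0.0573]), np.float64(94.4), array([0.0066, 0.0466]))
[(np.float64(-0.03), np.float64(0.0985)), (np.float64(-0.01), np.float64(0.0981)), (np.float64(0.01), np.float64(0.0965)), (np.float64(0.03), np.float64(0.1)), (np.float64(0.05), np.float64(0.1011)), (np.float64(0.07), np.float64(0.1008)), (np.float64(0.09), np.float64(0.1004)), (np.float64(0.11), np.float64(0.1005)), (np.float64(0.13), np.float64(0.1009))]
wrist 502 [array([ 0.5636, -0.1006]), array([0.0362, 0.0317]), np.float64(4.014)]
wrist 293 [array([ 0.5642, -0.1132]), array([0.0536, 0.0481]), np.float64(3.4168)]
shaft (array([0.5524, 0.066 ]), np.float64(94.0), array([0.0067, 0.0459]))
[(np.float64(-0.03), np.float64(0.0953)), (np.float64(-0.01), np.float64(0.0955)), (np.float64(0.01), np.float64(0.0952)), (np.float64(0.03), np.float64(0.0986)), (np.float64(0.05), np.float64(0.0989)), (np.float64(0.07), np.float64(0.099)), (np.float64(0.09), np.float64(0.0991)), (np.float64(0.11), np.float64(0.099)), (np.float64(0.13), np.float64(0.099))]
```

View pics/f.png

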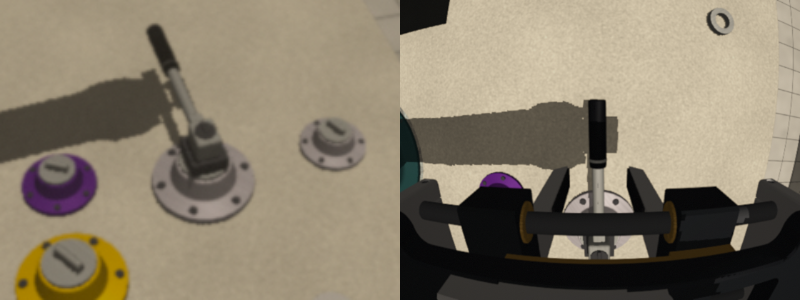

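The picture shows the wrench straight, with head and handle both at about 94°. It sits level on the grey hub and the gripper is clear of it.

```bash
python3 -c "
from workcell import manip
print(manip.hand_in())"
```

```text
the job is handed in; nothing more can be done
None
```

The job is handed in: the socket sits flat on the large grey hub's nut; the hinge broke over to about 0.18–0.2 rad at about 11 N, and the wrench is straight again and let go, with the bottle, jar, collar and cup not touched.

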